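Key the vise's base lock

TASK

Take the T-handled key from its wooden stand and put it tang-down into the lock socket beside the red vise, turning it under a light push until you feel its tang find the slot and it drops fully home with its flange flush on the steel housing. Then turn it clockwise (seen from above) to the stop, so that the handle lies in line with the two white marks, and let go, leaving it fully home. Work gently: do not force the key against the vise, and leave the can, the jar and the carton where they are.

Things in the scene. Friction and masses are not known exactly. Their poses are not given: they have to be found in the camera images.
- key_bar (a point): Centre of the T-handle of the loose steel key (about 0.3 kg): a black flat-sided bar 80 long (key x), 14 wide (key y), 20 high; key z is up. Below this point on the axis: neck 18 in diameter, flange 46 in diameter from 28 to 34 mm, pilot 33 in diameter from 34 to 56 mm, its foot slightly chamfered, tang from 56 to 68 mm. At the start it hangs upright by its flange in the stand.
- key: The same key; origin on its axis at the tip of the tang, 68 mm below key_bar, same axes. The flat tang is 30 mm along key x (so along the handle), 8 mm along key y and 12 mm high. The key works equally well turned by half a turn.
- stand: Fixed pale wooden block 80 x 80 x 45 mm high with an upright through hole 37 mm in diameter in its middle, where the key hangs (flange on the top face). Origin: centre of the underside.
- socket (a point): Centre of the mouth of the upright lock socket, on top of a fixed steel housing 64 x 64 mm, 50 mm above the table; z up, y along the base plate towards the vise. Bore 35 mm in diameter, 3 mm chamfer. While the tang only rides on the cam face key_bar is 45 mm above this point; fully home, flange on the housing, 34 mm. Two white marks on the housing lie along this y.
- cam_face (a point): Centre of the brass face of the lock cam, 23 mm below the mouth; frame fixed, as socket. A slot 10 mm wide, 13 deep, runs right across the cam. The cam turns against about 0.3 N m friction and stays put. At its clockwise stop (from above) the slot lies along y; at the start it is 0.4 to 2.2 rad anticlockwise of that, not measured. The tang enters within about 0.07 rad of the slot.
- vise: The fixed unit, cam included: red base plate 94 (x) by 270 mm (y from -47 to +223) by 10 mm thick, lock housing at its origin, red bench vise centred at y = +160 mm, 120 mm high, within y +104 to +216 and x -120 to +100 mm. Origin on the table straight below socket, same axes. Keep key contact under 40 N (about 0.5 N m on the seated key makes as much).
- can: Bystander: loose can, 60 mm in diameter, 95 mm high, origin under its centre. Leave it.
- jar: Bystander: loose jar with a yellow cap, 56 mm in diameter, 75 mm high, origin under its centre. Leave it.
- carton: Bystander: loose cardboard carton 50 x 70 x 35 mm high, origin under its centre. Leave it.
Not all that is in view belongs to the job. There is more than one size of the key; the job needs the middle-sized.

How it is judged:
By the outcome, as a careful person would: the job done as asked, in the order asked, and still so for the second after the job is handed in, with the robot touching nothing.
It also fails if it takes over 70 s, if anything falls off the work surface, if the arm or the gripper's body presses on something with over 40 N, if the wrist force passes 120 N, or if a joint passes its speed limit or range.

ROBOT

A 6-joint arm with a two-finger parallel gripper is mounted at the origin on the work surface. World frame = base frame: x ahead of the robot, y to its left, z up, the work surface at z = 0. Lengths are in m, angles in rad, forces in N, time in s.
With the tool pointing down it reaches from about 0.275 to 0.975 m from the base axis. Payload 8.4 kg.
Tool frame: the origin (TCP) lies midway between the tips of the shut fingers; the grasp point (between the pads) lies 19 mm behind it (env.grasp_offset is the distance from the TCP to the grasp point, in m); z points along the fingers, y is the direction in which the jaws open and shut (so a half turn about z gives the same grasp; the last joint's range is limited). The gripper opens to 92 mm and grips with 3 to 60 N. Pads are 20 mm wide; open, the fingers measure 128 mm over their backs; the gripper's body (75 mm by 189 mm) begins 69 mm behind the grasp point.
Start: joints at [1.237, 0.353, 1.633, -0, 1.155, -0.002], TCP at [0.204, 0.591, 0.215] pointing down, gripper open.
Joint ranges: [-2.63, 2.63], [-0.92, 2.1], [0.06, 2.66], [-1.3, 4.44], [0, 2.69], [-3.02, 3.02]. Speed limits (rad/s): [2.22, 2.22, 2.79, 3.14, 3.14, 3.14].

INTERFACE

Orientations are given as a unit quaternion [x, y, z, w].
In Python, from workcell import env gives the robot as it stands.
- The arm moves only by the tool move_arm, never from a script. Its arguments are lists of equal length, an entry for each row: "translation": the shift along the tool's x, y, z in m, a list of three; "spin": the turn about the tool's z in degrees; "gripper": the opening, from 0 (shut) to 1 (fully open). A call has 1 to 12 rows; each row shifts and turns the commanded pose from where the row before left it, along the tool's axes as they then stand; what a row does not reach is not made up. A row lasts 1/10 s, in which the tool goes at most 50 mm and 8.59 degrees, less where a joint would pass 70% of its speed; a pose out of reach is approached as far as the arm can. A call with a gripper value outside its range is refused whole. The fingers move at their own pace and stop on an object; "squeeze" is the grip in N (left out, the last holds). Time passes only in rows, so rows that do not move let the fingers close. It gives the time, the measured TCP pose, the force and the opening at its end, in the units of the state.
- env.observe(): the state, without advancing time (a new reading comes with each control period).
- env.capture(name): name is "side" or "top" or "wrist"; returns a dict with "img" (420x560x3 uint8, blue, green, red), "mtx" (3x3 intrinsics, pixels), "xyz" and "attitude" of the camera in the world; the wrist camera has in their place "mount" (4x4, takes a point from camera to tool coordinates, whose origin is the TCP and whose axes are the flange's). Camera axes: x right, y up, looking along -z (the intrinsics and any distortion apply to the point x, -y, -z); pixel columns grow to the right and rows downward; lengths in m; the calibration is good to about 2 mm. The wrist camera is an equidistant fisheye: a pixel r from the principal point sees the ray r / f radians off the axis. A picture is of the moment at which its call begins: read the wrist's pose just before it. There is no depth.
- env.hand_in(): hands the job in, once; it reports no verdict.
The state is a dict: "time": time; "qpos": joint angles; "qvel": joint speeds; "effort": joint torques, N m; "tcp_pos": TCP position; "tcp_rot": TCP orientation; "ft_force": force on the tool from outside, world axes, zero at the start; "moment": the same for the moment, N m; "finger_gap": finger opening in m.
Only numpy, scipy, OpenCV 4.12 (cv2) and the standard library are available. Lean on these libraries where they do the work, as an engineer would, in place of code of your own. Each camera call takes 0.05 s, during which the arm holds its last target.

## Working session

There is one attempt and no reset: what is moved stays moved. The work goes in short steps, Python scripts to look and compute and a tool call to move; the robot and the scene stay as the last step left them, time stands still between calls to the robot, and variables do not carry over. Pictures are saved under pics/ and viewed, and the job is handed in when it is done.

Besides the shell and the picture viewer there is one more tool, called after "Emit:" as name([rows], argument=value, ...), one row to a line, values as JSON. move_arm: Moves the arm, as the interface text tells. Its arguments: {"type":"object","properties":{"translation":{"type":"array"},"spin":{"type":"array"},"gripper":{"type":"array"},"squeeze":{"type":"number"}},"required":["translation","spin","gripper"]}

```bash
mkdir -p pics; ls; python3 - <<'E'
from workcell import env
import cv2
s=env.observe(); print(s)
for n in ("side","top","wrist"):
    c=env.capture(n); cv2.imwrite(f"pics/{n}0.png",c["img"])
    print(n,{k:v for k,v in c.items() if k!="img"})
E
```

```text
pics
{'time': 0.0, 'qpos': array([ 1.23659833e+00,  3.53633417e-01,  1.63414115e+00,  1.26700070e-05,
        1.15518977e+00, -2.37422223e-03]), 'qvel': array([ 0.00054221, -0.00012474,  0.00206327, -0.00096318, -0.00045331,
       -0.00040806]), 'effort': array([-1.99924041e-03, -5.93831849e+01, -3.34224021e+01,  6.95944950e-02,
        2.32406025e-02, -1.09577538e-04]), 'tcp_pos': array([0.20342212, 0.59044149, 0.21386989]), 'tcp_rot': array([ 1.65154255e-01,  9.86267510e-01, -6.75181810e-04, -1.20585611e-04]), 'ft_force': array([ 0.24352617, -0.06414079,  0.71445594]), 'moment': array([ 0.00285964, -0.00152097, -0.01079502]), 'finger_gap': 0.09192051240857145}
side {'mtx': array([[525.35739242,   0.        , 276.04454041],
       [  0.        , 525.35739242, 209.78285348],
       [  0.        ,   0.        ,   1.        ]]), 'xyz': array([ 0.04511198, -0.95075864,  0.64653406]), 'attitude': array([ 0.4691139 , -0.13944784, -0.23424795,  0.84000854])}
top {'mtx': array([[420.70618379,   0.        , 282.05312925],
       [  0.        , 420.70618379, 207.54982331],
       [  0.        ,   0.        ,   1.        ]]), 'xyz': array([ 0.41701169, -0.17780408,  0.91736497]), 'attitude': array([-0.05812759,  0.03613417,  0.71443226, -0.69634909])}
wrist {'mtx': array([[325.1922621 ,   0.        , 278.32797443],
       [  0.        , 325.1922621 , 210.16130354],
       [  0.        ,   0.        ,   1.        ]]), 'mount': array([[ 2.63761388e-04,  9.66238389e-01,  2.57649581e-01,
         7.25166009e-02],
       [ 9.99999529e-01, -4.95472182e-04,  8.34400656e-04,
         4.91846514e-04],
       [ 9.33888146e-04,  2.57649239e-01, -9.66238064e-01,
        -1.70251157e-01],
       [ 0.00000000e+00,  0.00000000e+00,  0.00000000e+00,
         1.00000000e+00]])}
```

View pics/side0.png

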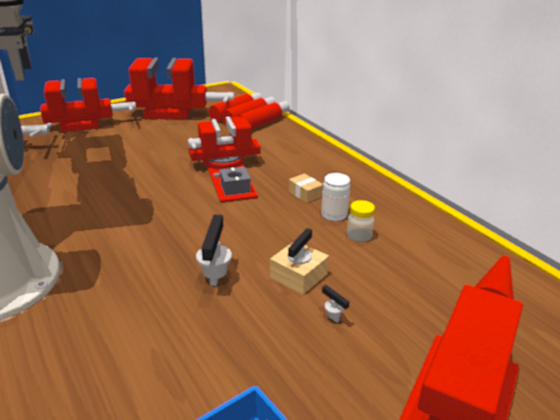

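View pics/top0.png

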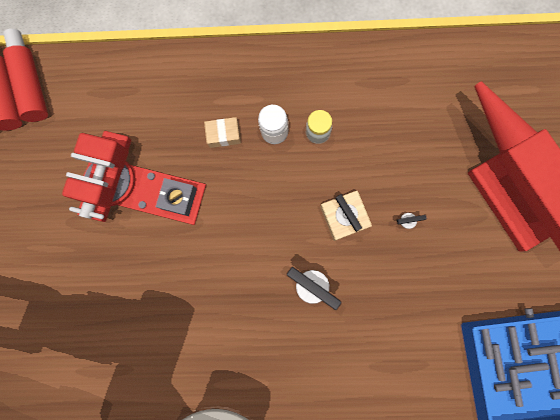

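View pics/wrist0.png

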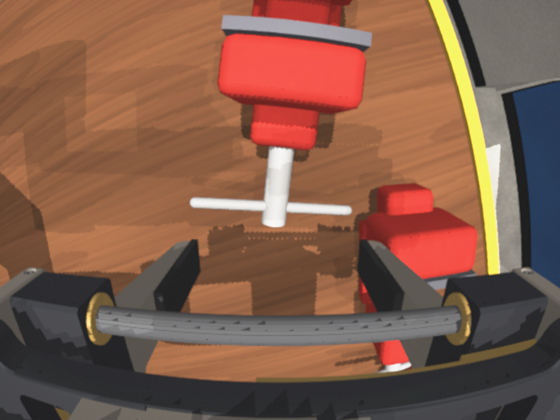

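Three keys appear in the top view. The large one is at (313,287), standing free. The middle one is at (347,212), hanging in the pale wooden block. The small one is at (409,219). The middle one fits the description, since it is in the stand and of middle size. The lock is at (176,196), beside the small vise. Next I'll enlarge a crop to confirm.

```bash
cat > h.py <<'E'
import numpy as np, cv2
from scipy.spatial.transform import Rotation as R
def rays(c,pts):
    p=np.atleast_2d(np.array(pts,float)); K=c["mtx"]
    d=np.c_[(p[:,0]-K[0,2])/K[0,0],-(p[:,1]-K[1,2])/K[1,1],-np.ones(len(p))]
    return R.from_quat(c["attitude"]).apply(d)
def onplane(c,pts,z):
    d=rays(c,pts); o=c["xyz"]; return o+d*((z-o[2])/d[:,2])[:,None]
def proj(c,P):
    q=R.from_quat(c["attitude"]).inv().apply(np.atleast_2d(P)-c["xyz"]); K=c["mtx"]
    return np.c_[K[0,2]+K[0,0]*q[:,0]/-q[:,2],K[1,2]-K[1,1]*q[:,1]/-q[:,2]]
E
python3 - <<'E'
from workcell import env
import cv2,pickle
t=env.capture("top"); s=env.capture("side"); pickle.dump((t,s),open("c.pkl","wb"))
def crop(i,x,y,w,h,k): return cv2.resize(i[y:y+h,x:x+w],None,fx=k,fy=k,interpolation=cv2.INTER_CUBIC)
cv2.imwrite("pics/t_key.png",crop(t["img"],310,170,80,60,10)); cv2.imwrite("pics/t_lock.png",crop(t["img"],115,150,100,75,8))
cv2.imwrite("pics/s_key.png",crop(s["img"],260,220,80,75,8)); cv2.imwrite("pics/s_lock.png",crop(s["img"],185,110,80,90,6))
E
```

```text
(no output)
```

View pics/t_key.png

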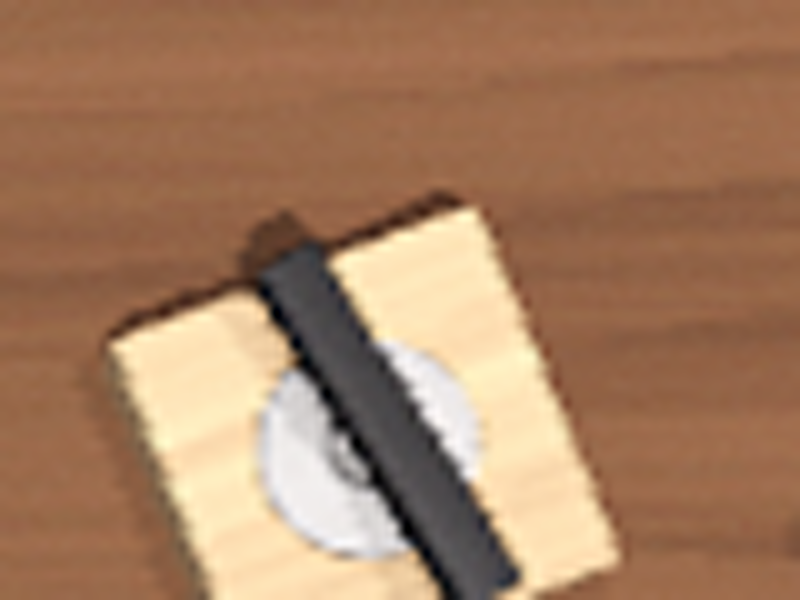

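View pics/t_lock.png

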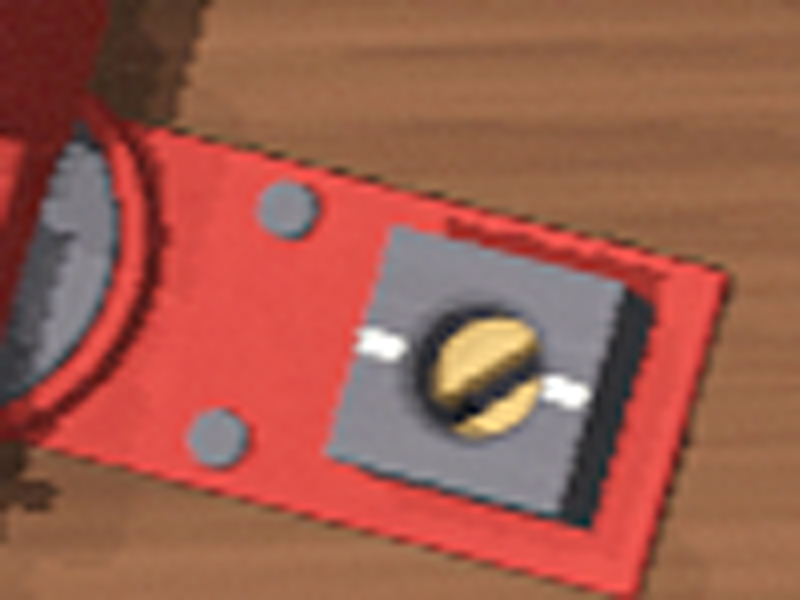

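View pics/s_key.png

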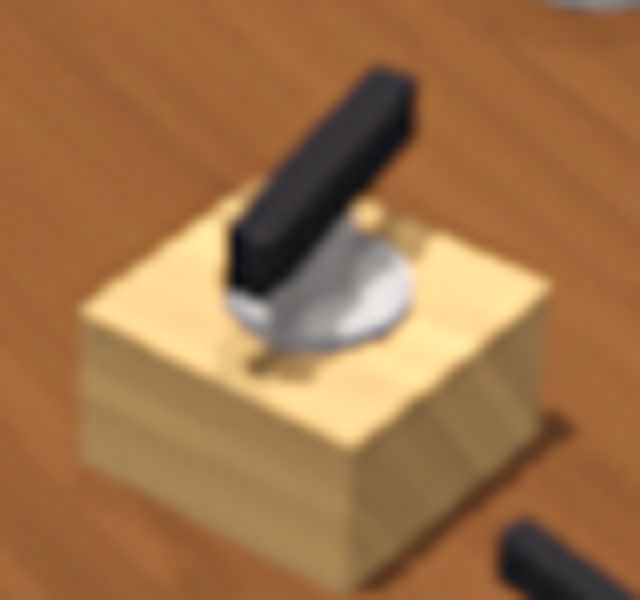

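View pics/s_lock.png

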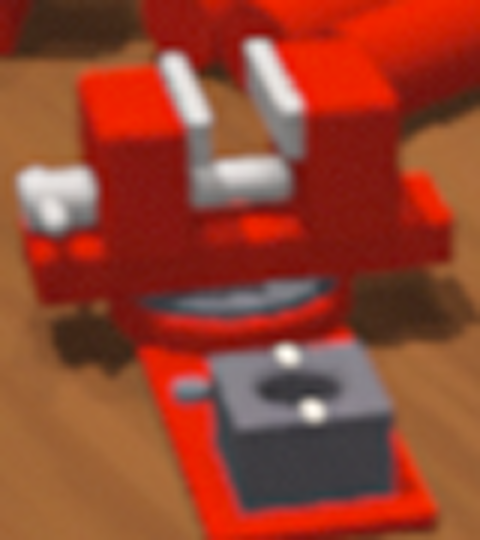

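```bash
python3 - <<'E'
import pickle,numpy as np,cv2
from h import *
t,s=pickle.load(open("c.pkl","rb"))
f=lambda pts,x,y,k:[((a+.5)/k-.5+x,(b+.5)/k-.5+y) for a,b in pts]
def rep(n,P):
    P=P[:,:2]; c=P.mean(0); print(n,c.round(4),"sides",[round(float(np.linalg.norm(P[i]-P[(i+1)%len(P)])),4) for i in range(len(P))],"edges ang",[round(float(np.degrees(np.arctan2(*(P[(i+1)%len(P)]-P[i])[::-1]))),1) for i in range(len(P))])
rep("housing top",onplane(t,f([(392,225),(625,283),(562,515),(330,458)],115,150,8),.05))
rep("housing side",onplane(s,f([(205,355),(360,340),(390,405),(237,430)],185,110,6),.05))
rep("marks",onplane(t,f([(565,390),(382,345)],115,150,8),.05))
rep("marksside",onplane(s,f([(314,410),(288,355)],185,110,6),.05))
rep("slot",onplane(t,f([(455,418),(537,360)],115,150,8),.027))
rep("stand side",onplane(s,f([(80,308),(350,445),(550,285),(265,170)],260,220,8),.045))
# key: bar mask in top
g=t["img"].astype(int); m=((g.max(2)<85)&(g.max(2)-g.min(2)<25)).astype(np.uint8)
m[:, :310]=0; m[:,390:]=0; m[:180]=0; m[250:]=0
n,l,st,ce=cv2.connectedComponentsWithStats(m); print(st,ce)
i=1+st[1:,4].argmax(); c,sz,an=r=cv2.minAreaRect(np.argwhere(l==i)[:,::-1].astype(np.float32)); print(r)
rep("bar mask",onplane(t,cv2.boxPoints(r),.089))
rep("stand top",onplane(t,[(x/10+310-.45,y/10+170-.45) for x,y in[(110,345),(475,205),(620,560)]],.045))
for n,p in dict(can=(273,119),jar=(319,121),carton=(222,131),bigkey=(313,287),small=(409,219)).items(): print(n,onplane(t,p,.06)[0].round(3))
E
```

```text
housing top [0.5652 0.0746] sides [0.0647, 0.0634, 0.0638, 0.0639] edges ang [-105.7, 165.1, 74.8, -14.1]
housing side [0.5668 0.0752] sides [0.0654, 0.0598, 0.064, 0.0677] edges ang [-17.8, -107.0, 169.3, 74.5]
marks [0.5658 0.0756] sides [0.0506, 0.0506] edges ang [74.6, -105.4]
marksside [0.5676 0.0744] sides [0.0503, 0.0503] edges ang [74.4, -105.6]
slot [0.5636 0.076 ] sides [0.0269, 0.0269] edges ang [-55.5, 124.5]
stand side [ 0.5155 -0.2856] sides [0.0805, 0.0807, 0.0823, 0.0744] edges ang [-71.0, 19.1, 113.4, -159.6]
[[     0      0    560    420 234945]
 [   336    194     26     38    255]] [[279.42606993 209.49760582]
 [347.61568627 211.70588235]]
((347.84332275390625, 212.49928283691406), (40.14447021484375, 7.819304466247559), 59.30027770996094)
bar mask [ 0.5153 -0.2828] sides [0.0156, 0.0791, 0.0154, 0.079] edges ang [-60.7, -152.0, 119.1, 28.2]
stand top [ 0.5328 -0.2928] sides [0.0819, 0.0797, 0.114] edges ang [-70.4, -160.7, 65.2]
can [ 0.722 -0.138  0.06 ]
jar [ 0.714 -0.235  0.06 ]
carton [ 0.7   -0.029  0.06 ]
bigkey [ 0.37  -0.211  0.06 ]
small [ 0.502 -0.41   0.06 ]
```

```bash
cat >> h.py <<'E'
def plan(env,xyz,jaw=None):
    s=env.observe(); r=R.from_quat(s["tcp_rot"]); M=r.as_matrix()
    d=np.array(xyz)-s["tcp_pos"]; y=np.degrees(np.arctan2(M[1,1],M[0,1]))
    print("t",round(s["time"],2),"tcp",s["tcp_pos"].round(4),"jaw",y.round(2),"tiltdeg",np.degrees(np.arccos(-M[2,2])).round(3),"gap",round(s["finger_gap"],4),"F",s["ft_force"].round(2),"M",s["moment"].round(3),"q6",s["qpos"][5].round(3))
    print(" tool shift mm",(M.T@d*1000).round(2), "spin",None if jaw is None else round((y-jaw+180)%360-180,2))
E
python3 -c "
from workcell import env
from h import *
plan(env,(.515,-.284,.23),-61.5)"
```

```text
t 0.25 tcp [0.2035 0.5907 0.2143] jaw 70.99 tiltdeg 0.038 gap 0.0917 F [ 0.15 -0.85  1.07] M [ 0.016  0.02  -0.016] q6 -0.002
 tool shift mm [-579.42 -725.55  -15.28] spin 132.49
```

Emit:
move_arm([
  [0, 0, -0.04],
  [-0.0263, -0.033, 0],
  [-0.0263, -0.033, 0],
  [-0.0263, -0.033, 0],
  [-0.0263, -0.033, 0],
  [-0.0263, -0.033, 0],
  [-0.0263, -0.033, 0],
  [-0.0263, -0.033, 0],
  [-0.0263, -0.033, 0],
  [-0.0263, -0.033, 0],
  [-0.0263, -0.033, 0],
  [-0.0263, -0.033, 0],
], spin=[0, 0, 0, 0, 0, 0, 0, 0, 0, 0, 0, 0], gripper=[1, 1, 1, 1, 1, 1, 1, 1, 1, 1, 1, 1])

```text
time: 1.45
tcp_pos: [0.3591, 0.1519, 0.2548]
tcp_rot: [0.165, 0.986, 0.0, 0.0]
ft_force: [0.7, 0.2, 0.7]
finger_gap: 0.0921
```

Emit:
move_arm([
  [-0.0263, -0.033, 0],
  [-0.0263, -0.033, 0],
  [-0.0263, -0.033, 0],
  [-0.0263, -0.033, 0],
  [-0.0263, -0.033, 0],
  [-0.0263, -0.033, 0],
  [-0.0263, -0.033, 0],
  [-0.0263, -0.033, 0],
  [-0.0263, -0.033, 0],
  [-0.0263, -0.033, 0],
  [-0.0263, -0.033, 0],
  [0, 0, 0],
], spin=[0, 0, 0, 0, 0, 0, 0, 0, 0, 0, 0, 0], gripper=[1, 1, 1, 1, 1, 1, 1, 1, 1, 1, 1, 1])

```text
time: 2.65
tcp_pos: [0.5153, -0.2881, 0.2542]
tcp_rot: [0.166, 0.986, -0.001, 0.0]
ft_force: [0.2, 1.3, -0.4]
finger_gap: 0.0919
```

```bash
python3 -c "
from workcell import env
from h import *
plan(env,(.515,-.284,.2),-61.5)"
```

```text
t 2.65 tcp [ 0.5153 -0.2881  0.2542] jaw 70.83 tiltdeg 0.096 gap 0.0919 F [ 0.15  1.31 -0.38] M [0.009 0.    0.035] q6 -1.748
 tool shift mm [ 1.68  3.82 54.14] spin 132.33
```

Emit:
move_arm([
  [0.0017, 0.0038, 0],
  [0, 0, 0],
  [0, 0, 0],
  [0, 0, 0],
  [0, 0, 0],
  [0, 0, 0],
  [0, 0, 0],
  [0, 0, 0],
  [0, 0, 0],
  [0, 0, 0],
  [0, 0, 0],
  [0, 0, 0],
], spin=[8.3, 8.3, 8.3, 8.3, 8.3, 8.3, 8.3, 8.3, 8.3, 8.3, 8.3, 8.3], gripper=[1, 1, 1, 1, 1, 1, 1, 1, 1, 1, 1, 1])

```text
time: 3.85
tcp_pos: [0.5134, -0.2788, 0.2545]
tcp_rot: [0.861, 0.508, -0.0, -0.0]
ft_force: [0.5, -0.5, 0.1]
finger_gap: 0.0918
```

Emit:
move_arm([
  [0, 0, 0.01],
  [0, 0, 0.01],
  [0, 0, 0.01],
  [0, 0, 0.005],
  [0, 0, 0],
  [0, 0, 0],
], spin=[8.3, 8.3, 8.3, 7.8, 0, 0], gripper=[1, 1, 1, 1, 1, 1])

```text
time: 4.45
tcp_pos: [0.5136, -0.2793, 0.2197]
tcp_rot: [0.968, 0.25, -0.0, -0.0]
ft_force: [-0.3, -0.2, 0.7]
finger_gap: 0.0922
```

```bash
cat >> h.py <<'E'
def wcap(env,name):
    import pickle
    s=env.observe(); c=env.capture("wrist"); c["T"]=np.eye(4); c["T"][:3,:3]=R.from_quat(s["tcp_rot"]).as_matrix(); c["T"][:3,3]=s["tcp_pos"]
    cv2.imwrite(f"pics/{name}.png",c["img"]); pickle.dump(c,open(name+".pkl","wb")); return c
def wonplane(c,pts,z):
    p=np.atleast_2d(np.array(pts,float)); K=c["mtx"]; v=(p-K[:2,2])/K[0,0]; th=np.linalg.norm(v,axis=1); u=v/np.maximum(th,1e-9)[:,None]
    d=np.c_[np.sin(th)*u[:,0],-np.sin(th)*u[:,1],-np.cos(th)]
    W=c["T"]@c["mount"]; d=d@W[:3,:3].T; o=W[:3,3]; return o+d*((z-o[2])/d[:,2])[:,None]
def wproj(c,P):
    W=np.linalg.inv(c["T"]@c["mount"]); q=np.atleast_2d(P)@W[:3,:3].T+W[:3,3]; r=np.hypot(q[:,0],q[:,1]); th=np.arctan2(r,-q[:,2]); K=c["mtx"]
    return K[:2,2]+K[0,0]*th[:,None]*np.c_[q[:,0],-q[:,1]]/r[:,None]
E
python3 -c "
from workcell import env
from h import *
plan(env,(.515,-.284,.06),-61.5)
c=wcap(env,'w1')"
```

```text
t 4.45 tcp [ 0.5136 -0.2793  0.2197] jaw -61.06 tiltdeg 0.015 gap 0.0922 F [-0.32 -0.23  0.66] M [ 0.005  0.16  -0.054] q6 0.565
 tool shift mm [ -1.08   4.83 159.74] spin 0.44
```

View pics/w1.png

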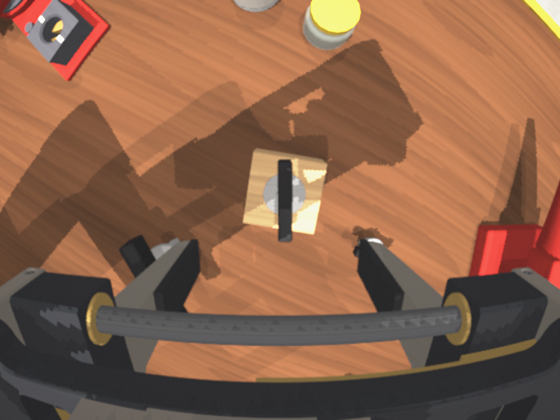

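```bash
cat >> h.py <<'E'
def fitbar(c,x0,x1,y0,y1,zc,th=70,jac=None,init=None):
    """optimise xy,yaw of 80x14x20 box whose silhouette matches dark mask"""
    from scipy.optimize import minimize
    k=8; g=c["img"][y0:y1,x0:x1]; g=cv2.resize(g,None,fx=k,fy=k,interpolation=cv2.INTER_CUBIC).astype(int)
    m=(g.max(2)<th).astype(np.uint8); n,l,st,_=cv2.connectedComponentsWithStats(m); m=(l==1+st[1:,4].argmax()).astype(np.uint8)
    pr=wproj if "mount" in c else proj
    B=np.array([[a,b,d] for a in(-.04,.04) for b in(-.007,.007) for d in(-.01,.01)])
    def sil(p):
        C,S=np.cos(p[2]),np.sin(p[2]); P=B@np.array([[C,S,0],[-S,C,0],[0,0,1]])+[p[0],p[1],zc]
        q=(pr(c,P)-[x0,y0]+.5)*k-.5; im=np.zeros_like(m); cv2.fillConvexPoly(im,cv2.convexHull((q*16).round().astype(np.int32)),1,shift=4); return im
    f=lambda p:1-(sil(p)&m).sum()/(sil(p)|m).sum()
    best=minimize(f,init,method="Nelder-Mead",options=dict(initial_simplex=[np.array(init)+d for d in([0,0,0],[.006,0,0],[0,.006,0],[0,0,.1])],xatol=1e-5,fatol=1e-5))
    print("bar",best.x[:2].round(4),np.degrees(best.x[2]).round(2),"1-IoU",round(best.fun,3)); return best.x
E
python3 - <<'E'
import pickle
from h import *
c=pickle.load(open("w1.pkl","rb")); t,s=pickle.load(open("c.pkl","rb")); i=[.515,-.283,.5]
for th in(60,80): fitbar(c,265,305,150,250,.079,th,init=i)
for th in (80,95): fitbar(t,325,370,185,240,.079,th,init=i)
fitbar(s,280,320,222,262,.079,70,init=i)
# blob of stand top corners from wrist
P=wonplane(c,[(254,149),(327,159),(314,234),(243,222)],.045); print(P.mean(0),np.linalg.norm(np.diff(P,axis=0),axis=1))
P=wonplane(c,[(35,35),(64,28),(49,23)],.05);print(P)
E
```

```text
bar [ 0.5146 -0.285 ] 29.82 1-IoU 0.394
bar [ 0.5175 -0.2836] 29.53 1-IoU 0.207
bar [ 0.5171 -0.2843] 30.65 1-IoU 0.388
bar [ 0.5173 -0.2837] 29.23 1-IoU 0.217
bar [ 0.5182 -0.2851] 34.71 1-IoU 0.273
[ 0.51765862 -0.28453697  0.045     ] [0.07854398 0.08529442 0.08078727]
[[0.54997941 0.09788928 0.05      ]
 [0.57224736 0.05219783 0.05      ]
 [0.57105672 0.08203824 0.05      ]]
```

```bash
python3 -c "
from workcell import env
from h import *
plan(env,(.5174,-.2838,.0605),-60.6)"
```

```text
t 4.5 tcp [ 0.5138 -0.2795  0.22  ] jaw -61.08 tiltdeg 0.014 gap 0.0917 F [ 0.58  0.33 -0.35] M [-0.022  0.151  0.006] q6 0.565
 tool shift mm [  1.01   5.52 159.47] spin -0.48
```

Emit:
move_arm([
  [0.001, 0.0055, 0],
  [0, 0, 0.025],
  [0, 0, 0.03],
  [0, 0, 0.03],
  [0, 0, 0.03],
  [0, 0, 0.02],
  [0, 0, 0.015],
  [0, 0, 0.0095],
  [0, 0, 0],
  [0, 0, 0],
], spin=[-0.5, 0, 0, 0, 0, 0, 0, 0, 0, 0], gripper=[1, 1, 1, 1, 1, 1, 1, 1, 1, 1], squeeze=40)

```text
time: 5.5
tcp_pos: [0.5178, -0.2845, 0.0608]
tcp_rot: [0.968, 0.252, 0.0, 0.0]
ft_force: [1.3, -1.3, -0.3]
finger_gap: 0.092
```

```bash
python3 -c "
from workcell import env
from h import *
plan(env,(.5174,-.2838,.0605),-60.6)
c=wcap(env,'w2')"
```

```text
t 5.5 tcp [ 0.5178 -0.2845  0.0608] jaw -60.79 tiltdeg 0.053 gap 0.092 F [ 1.27 -1.32 -0.3 ] M [-0.071  0.132  0.005] q6 0.556
 tool shift mm [-0.05 -0.8   0.26] spin -0.19
```

View pics/w2.png

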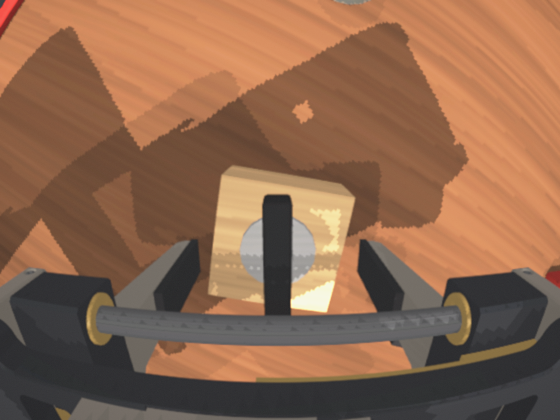

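The view shows the bar centred between the fingers (columns 263–292), with its far end at row 196 and the flange spanning columns 240–317.

```bash
python3 - <<'E'
import pickle
from h import *
c=pickle.load(open("w2.pkl","rb")); Ti=np.linalg.inv(c["T"])
def tool(P): return (P@Ti[:3,:3].T+Ti[:3,3])*1000
print("far end top", tool(wonplane(c,[(278,196)],.089)).round(1), "expect x 40")
print("flange L/R", tool(wonplane(c,[(240,247),(317,247)],.051)).round(1))
print("pred flange circle top row", wproj(c,[ (c["T"]@[.023,0,c["T"][2,3]-.051,1])[:3]]), "pred end", wproj(c,[(c["T"]@[.04,0,c["T"][2,3]-.089,1])[:3]]))
E
```

```text
far end top [[ 41.2  -0.5 -28.2]] expect x 40
flange L/R [[  1.7 -23.2   9.7]
 [  1.7  22.7   9.8]]
pred flange circle top row [[278.90605988 212.62906435]] pred end [[279.14636167 198.53859846]]
```

Emit:
move_arm([
  [0, 0, 0],
  [0, 0, 0],
  [0, 0, 0],
  [0, 0, 0],
  [0, 0, 0],
  [0, 0, 0],
  [0, 0, 0],
  [0, 0, 0],
], spin=[0, 0, 0, 0, 0, 0, 0, 0], gripper=[0, 0, 0, 0, 0, 0, 0, 0], squeeze=40)

```text
time: 6.35
tcp_pos: [0.5173, -0.2841, 0.0601]
tcp_rot: [0.968, 0.252, -0.0, -0.0]
ft_force: [0.3, -0.8, 0.7]
finger_gap: 0.0301
```

Emit:
move_arm([
  [0, 0, 0],
  [0, 0, 0],
  [0, 0, 0],
  [0, 0, 0],
  [0, 0, 0],
  [0, 0, 0],
], spin=[0, 0, 0, 0, 0, 0], gripper=[0, 0, 0, 0, 0, 0], squeeze=40)

```text
time: 6.95
tcp_pos: [0.5173, -0.2841, 0.0601]
tcp_rot: [0.968, 0.252, -0.0, -0.0]
ft_force: [-0.2, -0.1, -0.2]
finger_gap: 0.0164
```

Emit:
move_arm([
  [0, 0, 0],
  [0, 0, 0],
  [0, 0, 0],
], spin=[0, 0, 0], gripper=[0, 0, 0])

```text
time: 7.25
tcp_pos: [0.5173, -0.2842, 0.0601]
tcp_rot: [0.968, 0.252, -0.0, 0.0]
ft_force: [0.0, -0.9, -0.7]
finger_gap: 0.0162
```

Emit:
move_arm([
  [0, 0, -0.005],
  [0, 0, -0.01],
  [0, 0, -0.02],
  [0, 0, -0.03],
  [0, 0, -0.03],
  [0, 0, -0.03],
  [0, 0, -0.02],
  [0, 0, -0.01],
  [0, 0, 0],
], spin=[0, 0, 0, 0, 0, 0, 0, 0, 0], gripper=[0, 0, 0, 0, 0, 0, 0, 0, 0])

```text
time: 8.15
tcp_pos: [0.5179, -0.2845, 0.2168]
tcp_rot: [0.968, 0.252, 0.001, 0.001]
ft_force: [0.4, 0.1, -2.2]
finger_gap: 0.0162
```

```bash
python3 -c "
from workcell import env
from h import *
plan(env,(.566,.075,.214),34.5)
c=wcap(env,'w3')"
```

```text
t 8.15 tcp [ 0.5179 -0.2845  0.2168] jaw -60.81 tiltdeg 0.156 gap 0.0162 F [ 0.37  0.11 -2.2 ] M [-0.077  0.083  0.022] q6 0.556
 tool shift mm [ 217.3  -290.4     2.41] spin -95.31
```

View pics/w3.png

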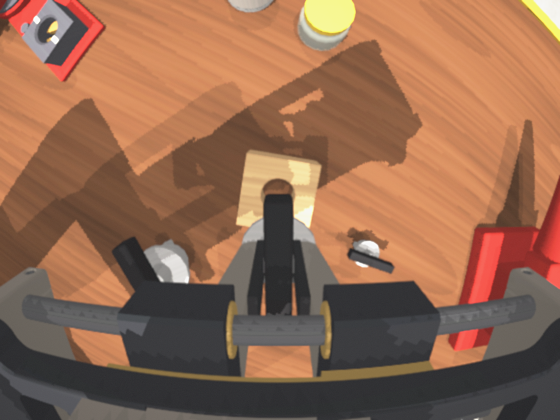

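```bash
python3 -c "
from workcell import env
from h import *
plan(env,(.5943,.0338,.214),34.5)"
```

```text
t 8.2 tcp [ 0.5172 -0.2841  0.2153] jaw -60.81 tiltdeg 0.032 gap 0.0165 F [-0.2  1.  -2.2] M [-0.011  0.097 -0.032] q6 0.557
 tool shift mm [ 222.33 -239.99    1.24] spin -95.31
```

Emit:
move_arm([
  [0.01, -0.011, 0],
  [0.0193, -0.0208, 0],
  [0.0193, -0.0208, 0],
  [0.0193, -0.0208, 0],
  [0.0193, -0.0208, 0],
  [0.0193, -0.0208, 0],
  [0.0193, -0.0208, 0],
  [0.0193, -0.0208, 0],
  [0.0193, -0.0208, 0],
  [0.0193, -0.0208, 0],
  [0.0193, -0.0208, 0],
  [0.0193, -0.0208, 0],
], spin=[0, 0, 0, 0, 0, 0, 0, 0, 0, 0, 0, 0], gripper=[0, 0, 0, 0, 0, 0, 0, 0, 0, 0, 0, 0])

```text
time: 9.4
tcp_pos: [0.5934, 0.0356, 0.2135]
tcp_rot: [0.968, 0.252, -0.001, -0.0]
ft_force: [-0.3, -1.2, -3.1]
finger_gap: 0.0163
```

Emit:
move_arm([
  [0, 0, 0],
  [0, 0, 0],
  [0, 0, 0],
  [0, 0, 0],
  [0, 0, 0],
  [0, 0, 0],
  [0, 0, 0],
  [0, 0, 0],
  [0, 0, 0],
  [0, 0, 0],
  [0, 0, 0],
  [0, 0, 0],
], spin=[-8, -8, -8, -8, -8, -8, -8, -8, -8, -8, -8, -7.3], gripper=[0, 0, 0, 0, 0, 0, 0, 0, 0, 0, 0, 0])

```text
time: 10.6
tcp_pos: [0.5932, 0.0344, 0.2134]
tcp_rot: [0.463, 0.886, -0.001, -0.001]
ft_force: [0.3, 0.0, -2.9]
finger_gap: 0.0163
```

Emit:
move_arm([
  [0, 0, 0],
  [0, 0, 0],
  [0, 0, 0],
], spin=[0, 0, 0], gripper=[0, 0, 0])

```text
time: 10.9
tcp_pos: [0.594, 0.0339, 0.2145]
tcp_rot: [0.467, 0.884, -0.0, -0.0]
ft_force: [-0.1, 0.6, -1.7]
finger_gap: 0.0164
```

```bash
python3 -c "
from workcell import env
from h import *
plan(env,(.5943,.0338,.214),34.5)
c=wcap(env,'w4'); cv2.imwrite('pics/w4c.png',cv2.resize(c['img'][130:280,180:380],None,fx=4,fy=4,interpolation=cv2.INTER_CUBIC))"
```

```text
t 10.9 tcp [0.594  0.0339 0.2145] jaw 34.33 tiltdeg 0.059 gap 0.0164 F [-0.13  0.55 -1.67] M [-0.039  0.041 -0.02 ] q6 -0.545
 tool shift mm [-0.23  0.18  0.48] spin -0.17
```

View pics/w4.png

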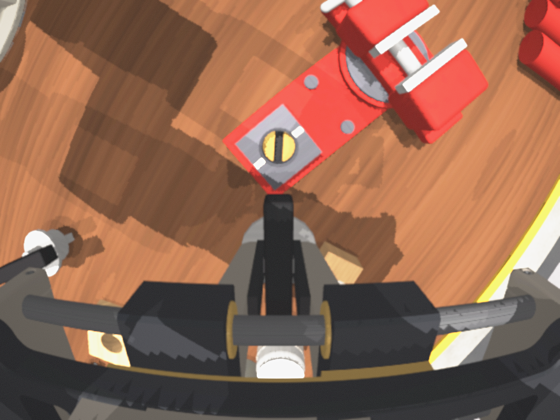

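View pics/w4c.png

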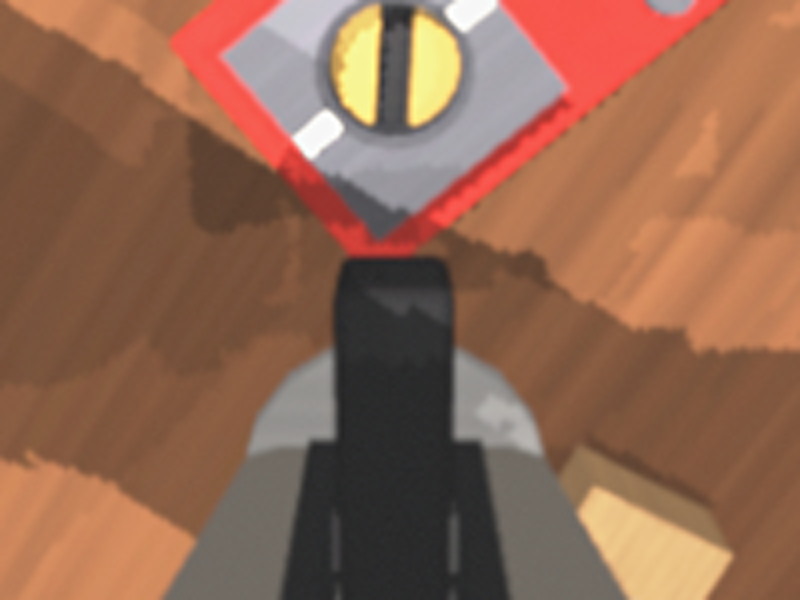

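```bash
python3 -c "
import pickle
from h import *
c=pickle.load(open('w4.pkl','rb')); cv2.imwrite('pics/w4d.png',cv2.resize(c['img'][100:200,220:340],None,fx=6,fy=6,interpolation=cv2.INTER_CUBIC))"
```

```text
(no output)
```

View pics/w4d.png

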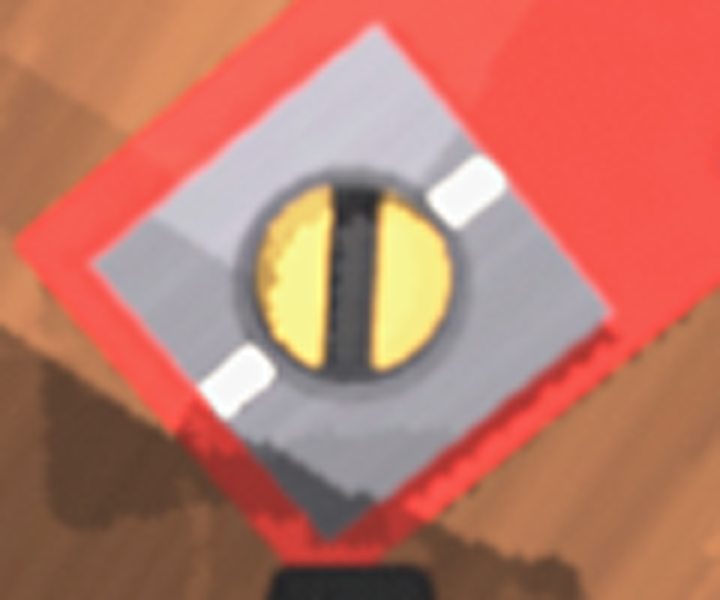

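The crop shows the housing corners at (377,22), (613,313), (330,540) and (90,263), and the marks at (468,190) and (237,381). The slot runs from (355,205) to (348,360).

```bash
python3 - <<'E'
import pickle
from h import *
c=pickle.load(open("w4.pkl","rb"))
f=lambda p:[((a+.5)/6-.5+220,(b+.5)/6-.5+100) for a,b in p]
ang=lambda d:np.degrees(np.arctan2(d[1],d[0])).round(1)
P=wonplane(c,f([(377,22),(613,313),(330,540),(90,263)]),.05); print(P.mean(0).round(4),np.linalg.norm(np.roll(P,1,0)-P,axis=1).round(4),[ang(P[(i+1)%4]-P[i]) for i in range(4)])
M=wonplane(c,f([(237,381),(468,190)]),.05); print("marks",M.mean(0).round(4),ang(M[1]-M[0]))
S=wonplane(c,f([(348,360),(355,205)]),.027); print("slot",S.mean(0).round(4),ang(S[1]-S[0]))
C=wonplane(c,f([(240,282),(464,275),(352,168),(348,395)]),.05);print("bore",C.mean(0).round(4))
Ti=np.linalg.inv(c["T"])
e=wonplane(c,[(279,195.5)],c["T"][2,3]+.019+.010); print("bar end tool mm",(e@Ti[:3,:3].T+Ti[:3,3])*1000)
E
```

```text
[0.5655 0.0755 0.05  ] [0.064  0.0642 0.0632 0.0638] [np.float64(-16.3), np.float64(-106.2), np.float64(164.5), np.float64(74.2)]
marks [0.5655 0.0753 0.05  ] 74.2
slot [0.566  0.0744 0.027 ] 121.8
bore [0.5649 0.076  0.05  ]
bar end tool mm [[ 41.76679857   0.48685103 -28.97568895]]
```

```bash
python3 -c "
from workcell import env
from h import *
plan(env,(.566,.0748,.11),40)"
```

```text
t 10.95 tcp [0.5942 0.0338 0.2147] jaw 34.36 tiltdeg 0.038 gap 0.016 F [ 0.17 -0.31 -2.54] M [-0.047  0.013  0.009] q6 -0.546
 tool shift mm [ 4.973e+01 -4.000e-02  1.047e+02] spin -5.64
```

Emit:
move_arm([
  [0.015, 0, 0],
  [0.02, 0, 0],
  [0.0147, 0, 0],
  [0, 0, 0.02],
  [0, 0, 0.03],
  [0, 0, 0.02],
  [0, 0, 0.02],
  [0, 0, 0.01],
  [0, 0, 0.005],
  [0, 0, 0],
  [0, 0, 0],
], spin=[0, 0, 0, -5.6, 0, 0, 0, 0, 0, 0, 0], gripper=[0, 0, 0, 0, 0, 0, 0, 0, 0, 0, 0])

```text
time: 12.05
tcp_pos: [0.5668, 0.0748, 0.111]
tcp_rot: [0.422, 0.907, 0.0, 0.001]
ft_force: [1.0, -0.4, -2.4]
finger_gap: 0.0162
```

```bash
python3 -c "
from workcell import env
from h import *
plan(env,(.566,.0748,.076),40)
c=wcap(env,'w5'); t=env.capture('top'); s=env.capture('side')
a=cv2.resize(t['img'][150:225,125:225],None,fx=4,fy=4,interpolation=cv2.INTER_CUBIC); b=cv2.resize(s['img'][110:215,180:280],(400,420),interpolation=cv2.INTER_CUBIC)
cv2.imwrite('pics/ts5.png',np.hstack([cv2.copyMakeBorder(a,0,120,0,0,0),b]))"
```

```text
t 12.05 tcp [0.5668 0.0748 0.111 ] jaw 40.09 tiltdeg 0.075 gap 0.0162 F [ 1.04 -0.41 -2.43] M [-0.06   0.019  0.039] q6 -0.571
 tool shift mm [ 0.51 -0.69 34.96] spin 0.09
```

View pics/w5.png

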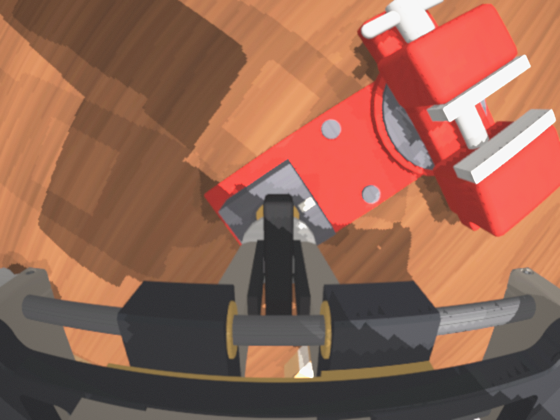

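View pics/ts5.png

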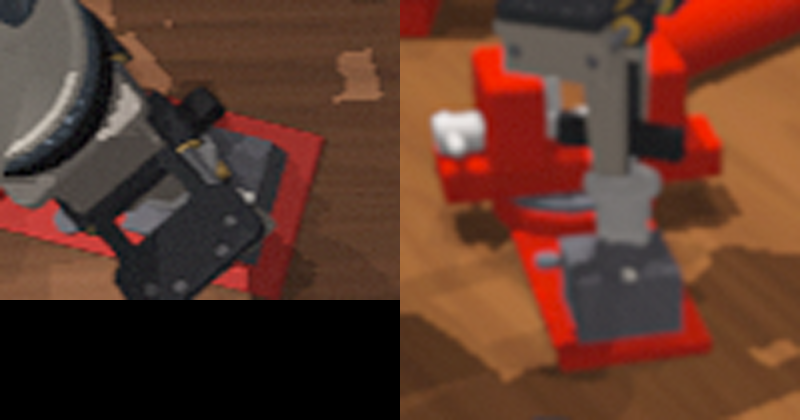

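The side view shows the key upright over the bore. I'll lower it gently and watch the force.

Emit:
move_arm([
  [-0.0003, -0.0003, 0.005],
  [0, 0, 0.004],
  [0, 0, 0.003],
  [0, 0, 0.002],
  [0, 0, 0],
], spin=[0, 0, 0, 0, 0], gripper=[0, 0, 0, 0, 0])

```text
time: 12.7
tcp_pos: [0.566, 0.0741, 0.0956]
tcp_rot: [0.422, 0.907, -0.0, -0.0]
ft_force: [-0.9, 0.4, -3.7]
finger_gap: 0.0166
```

Emit:
move_arm([
  [0, 0, 0.002],
  [0, 0, 0.002],
  [0, 0, 0.002],
  [0, 0, 0],
], spin=[0, 0, 0, 0], gripper=[0, 0, 0, 0])

```text
time: 13.1
tcp_pos: [0.566, 0.0741, 0.0898]
tcp_rot: [0.422, 0.907, -0.0, -0.0]
ft_force: [-0.3, -0.3, -1.9]
finger_gap: 0.0162
```

Emit:
move_arm([
  [0, 0, 0.002],
  [0, 0, 0.002],
  [0, 0, 0.002],
  [0, 0, 0],
], spin=[0, 0, 0, 0], gripper=[0, 0, 0, 0])

```text
time: 13.5
tcp_pos: [0.5666, 0.0746, 0.0852]
tcp_rot: [0.422, 0.907, 0.0, 0.0]
ft_force: [-0.7, 1.1, -1.6]
finger_gap: 0.0166
```

Emit:
move_arm([
  [0, 0, 0.0015],
  [0, 0, 0.0015],
  [0, 0, 0],
], spin=[0, 0, 0], gripper=[0, 0, 0])

```text
time: 13.8
tcp_pos: [0.5659, 0.0742, 0.0805]
tcp_rot: [0.422, 0.907, -0.0, -0.0]
ft_force: [-1.1, 0.8, -3.4]
finger_gap: 0.0164
```

Emit:
move_arm([
  [0, 0, 0.0015],
  [0, 0, 0.0015],
  [0, 0, 0],
], spin=[0, 0, 0], gripper=[0, 0, 0])

```text
time: 14.1
tcp_pos: [0.5661, 0.0741, 0.0777]
tcp_rot: [0.422, 0.907, -0.0, -0.0]
ft_force: [-1.2, 1.8, -3.9]
finger_gap: 0.0162
```

```bash
python3 -c "
from workcell import env
from h import *
plan(env,(.566,.0748,.076),40)"
```

```text
t 14.1 tcp [0.5661 0.0741 0.0777] jaw 40.09 tiltdeg 0.022 gap 0.0162 F [-1.22  1.82 -3.91] M [0.303 0.207 0.026] q6 -0.572
 tool shift mm [0.56 0.35 1.71] spin 0.09
```

Emit:
move_arm([
  [0.0004, 0, 0.001],
  [0, 0, 0.001],
  [0, 0, 0],
], spin=[0, 0, 0], gripper=[0, 0, 0])

```text
time: 14.4
tcp_pos: [0.5659, 0.0745, 0.076]
tcp_rot: [0.422, 0.907, -0.0, -0.0]
ft_force: [-1.8, 1.7, -1.3]
finger_gap: 0.016
```

```bash
python3 -c "
from workcell import env
from h import *
plan(env,(.566,.0748,.076),40)"
```

```text
t 14.4 tcp [0.5659 0.0745 0.076 ] jaw 40.09 tiltdeg 0.007 gap 0.016 F [-1.8   1.75 -1.35] M [ 0.214  0.241 -0.022] q6 -0.572
 tool shift mm [0.21 0.28 0.04] spin 0.09
```

Fz is starting to rise, from −3 to −1.3. I'll push a little more for a light contact.

Emit:
move_arm([
  [0.0003, 0, 0.0005],
  [0, 0, 0.0005],
  [0, 0, 0],
], spin=[0, 0, 0], gripper=[0, 0, 0])

```text
time: 14.7
tcp_pos: [0.5661, 0.0747, 0.0756]
tcp_rot: [0.422, 0.907, 0.0, 0.0]
ft_force: [-1.9, 1.6, 3.9]
finger_gap: 0.0164
```

```bash
python3 -c "
from workcell import env
from h import *
plan(env,(.566,.0748,.076),40)"
```

```text
t 14.7 tcp [0.5661 0.0747 0.0756] jaw 40.09 tiltdeg 0.034 gap 0.0164 F [-1.88  1.6   3.86] M [0.15  0.456 0.002] q6 -0.571
 tool shift mm [ 0.11  0.01 -0.44] spin 0.09
```

Emit:
move_arm([
  [0.0003, 0, 0.0002],
  [0, 0, 0],
  [0, 0, 0],
  [0, 0, 0],
], spin=[1, 1, 1, 0], gripper=[0, 0, 0, 0])

```text
time: 15.1
tcp_pos: [0.5661, 0.075, 0.0752]
tcp_rot: [0.446, 0.895, 0.0, 0.0]
ft_force: [-1.1, 1.0, 5.3]
finger_gap: 0.0164
```

Emit:
move_arm([
  [0, 0, 0],
  [0, 0, 0],
  [0, 0, 0],
], spin=[1, 1, 0], gripper=[0, 0, 0])

```text
time: 15.4
tcp_pos: [0.5653, 0.0748, 0.0744]
tcp_rot: [0.461, 0.887, -0.0, -0.0]
ft_force: [0.7, 0.9, -2.7]
finger_gap: 0.0161
```

```bash
python3 -c "
from workcell import env
from h import *
plan(env,(.566,.0748,.076),32)"
```

```text
t 15.4 tcp [0.5653 0.0748 0.0744] jaw 35.05 tiltdeg 0.032 gap 0.0161 F [ 0.73  0.92 -2.67] M [ 0.116 -0.052  0.006] q6 -0.483
 tool shift mm [-0.35  0.55 -1.61] spin 3.05
```

The push force dropped out at 5° of turn, so the tang has found the slot. I'll lower it while turning slightly towards the slot centre.

Emit:
move_arm([
  [0, 0, 0.001],
  [0, 0, 0.001],
  [0, 0, 0.001],
  [0, 0, 0],
], spin=[0.7, 0.7, 0, 0], gripper=[0, 0, 0, 0])

```text
time: 15.8
tcp_pos: [0.5654, 0.0748, 0.0716]
tcp_rot: [0.472, 0.882, -0.0, -0.0]
ft_force: [-0.4, 0.6, -3.2]
finger_gap: 0.0165
```

```bash
python3 -c "
from workcell import env
from h import *
plan(env,(.566,.0748,.065),32)"
```

```text
t 15.8 tcp [0.5654 0.0748 0.0716] jaw 33.7 tiltdeg 0.034 gap 0.0165 F [-0.36  0.63 -3.19] M [ 0.081 -0.018 -0.073] q6 -0.459
 tool shift mm [-0.38  0.53  6.56] spin 1.7
```

Emit:
move_arm([
  [0, 0, 0.0015],
  [0, 0, 0.0015],
  [0, 0, 0.001],
  [0, 0, 0],
], spin=[0, 0, 0, 0], gripper=[0, 0, 0, 0])

```text
time: 16.2
tcp_pos: [0.5655, 0.0749, 0.0677]
tcp_rot: [0.472, 0.882, -0.0, -0.0]
ft_force: [-0.7, 0.0, -2.8]
finger_gap: 0.0161
```

Emit:
move_arm([
  [0, 0, 0.001],
  [0, 0, 0.0005],
  [0, 0, 0],
], spin=[0, 0, 0], gripper=[0, 0, 0])

```text
time: 16.5
tcp_pos: [0.5656, 0.0749, 0.0663]
tcp_rot: [0.472, 0.882, -0.0, -0.0]
ft_force: [-0.1, -0.5, -3.1]
finger_gap: 0.0167
```

```bash
python3 -c "
from workcell import env
from h import *
plan(env,(.566,.0748,.065),-15.8)"
```

```text
t 16.5 tcp [0.5656 0.0749 0.0663] jaw 33.69 tiltdeg 0.004 gap 0.0167 F [-0.09 -0.48 -3.05] M [ 0.093  0.073 -0.04 ] q6 -0.459
 tool shift mm [-0.32  0.3   1.31] spin 49.49
```

Emit:
move_arm([
  [0, 0, 0.0007],
  [0, 0, 0.0005],
  [0, 0, 0],
], spin=[0, 0, 0], gripper=[0, 0, 0])

```text
time: 16.8
tcp_pos: [0.5656, 0.075, 0.0652]
tcp_rot: [0.472, 0.882, 0.0, -0.0]
ft_force: [-0.3, 0.5, -2.0]
finger_gap: 0.0167
```

Emit:
move_arm([
  [0, 0, 0.0004],
  [0, 0, 0],
], spin=[0, 0], gripper=[0, 0])

```text
time: 17.0
tcp_pos: [0.5656, 0.075, 0.065]
tcp_rot: [0.472, 0.882, 0.0, -0.0]
ft_force: [-2.4, 2.2, 2.2]
finger_gap: 0.0165
```

Fully home: TCP z is 0.065 and the flange is in contact at about 5 N. Now I'll turn it clockwise in stages and watch the forces.

Emit:
move_arm([
  [0.0003, 0, -0.0001],
  [0, 0, 0],
  [0, 0, 0],
  [0, 0, 0],
], spin=[2, 3, 3, 0], gripper=[0, 0, 0, 0])

```text
time: 17.4
tcp_pos: [0.5657, 0.0752, 0.0651]
tcp_rot: [0.532, 0.846, 0.0, 0.0]
ft_force: [-0.7, 1.2, 1.4]
finger_gap: 0.0163
```

```bash
python3 -c "
from workcell import env
from h import *
plan(env,(.566,.0748,.065),-15.8)"
```

```text
t 17.4 tcp [0.5657 0.0752 0.0651] jaw 25.65 tiltdeg 0.035 gap 0.0163 F [-0.67  1.19  1.43] M [0.18  0.192 0.016] q6 -0.318
 tool shift mm [-0.47  0.08  0.07] spin 41.45
```

Emit:
move_arm([
  [0, 0, 0],
  [0, 0, 0],
  [0, 0, 0],
  [0, 0, 0],
], spin=[3, 3, 3, 3], gripper=[0, 0, 0, 0])

```text
time: 17.8
tcp_pos: [0.5658, 0.0752, 0.0651]
tcp_rot: [0.618, 0.786, 0.0, 0.0]
ft_force: [-1.3, 1.6, 0.0]
finger_gap: 0.0162
```

```bash
python3 -c "
from workcell import env
from h import *
plan(env,(.566,.0748,.065),-15.8)
wcap(env,'w6')"
```

```text
t 17.8 tcp [0.5658 0.0752 0.0651] jaw 13.7 tiltdeg 0.051 gap 0.0162 F [-1.34  1.62  0.01] M [0.203 0.087 0.353] q6 -0.109
 tool shift mm [-0.41  0.06  0.06] spin 29.5
```

View pics/w6.png

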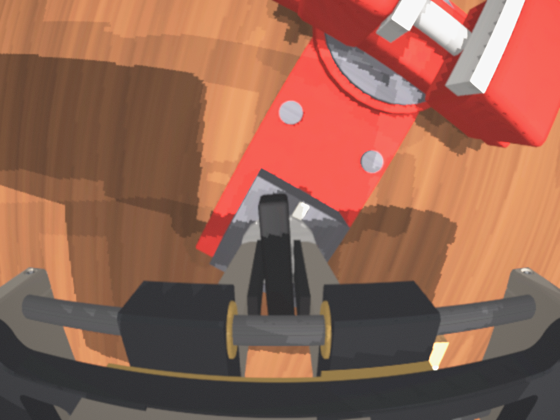

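Emit:
move_arm([
  [0, 0, 0],
  [0, 0, 0],
  [0, 0, 0],
  [0, 0, 0],
  [0, 0, 0],
], spin=[0, 3, 3, 3, 3], gripper=[0, 0, 0, 0, 0], squeeze=55)

```text
time: 18.35
tcp_pos: [0.5659, 0.0752, 0.0651]
tcp_rot: [0.696, 0.718, 0.0, 0.0]
ft_force: [1.2, 1.1, 0.9]
finger_gap: 0.0159
```

```bash
python3 -c "
from workcell import env
from h import *
plan(env,(.566,.0748,.065),-15.8)"
```

```text
t 18.35 tcp [0.5659 0.0752 0.0651] jaw 1.73 tiltdeg 0.05 gap 0.0159 F [1.19 1.07 0.91] M [0.169 0.05  0.359] q6 0.099
 tool shift mm [-0.36  0.14  0.07] spin 17.53
```

Emit:
move_arm([
  [0, 0, 0],
  [0, 0, 0],
  [0, 0, 0],
  [0, 0, 0],
], spin=[3, 3, 3, 2], gripper=[0, 0, 0, 0])

```text
time: 18.75
tcp_pos: [0.5658, 0.0751, 0.0651]
tcp_rot: [0.762, 0.648, 0.0, 0.0]
ft_force: [0.4, 1.6, 0.1]
finger_gap: 0.0163
```

```bash
python3 -c "
from workcell import env
from h import *
plan(env,(.566,.0748,.065),-15.8)
wcap(env,'w7')"
```

```text
t 18.75 tcp [0.5658 0.0751 0.0651] jaw -9.26 tiltdeg 0.049 gap 0.0163 F [0.44 1.63 0.07] M [0.097 0.028 0.337] q6 0.291
 tool shift mm [-0.31  0.21  0.08] spin 6.54
```

View pics/w7.png

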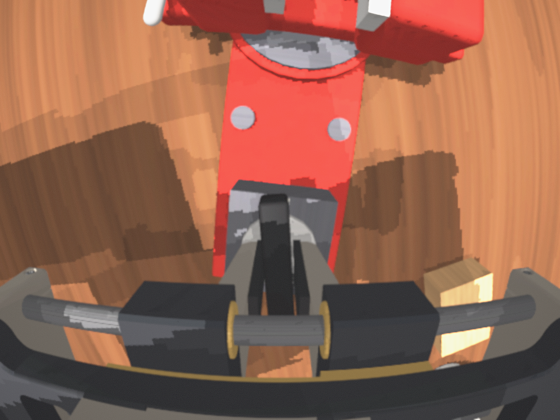

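Emit:
move_arm([
  [0, 0, 0],
  [0, 0, 0],
  [0, 0, 0],
], spin=[2, 1, 1], gripper=[0, 0, 0])

```text
time: 19.1
tcp_pos: [0.5658, 0.0751, 0.0651]
tcp_rot: [0.784, 0.621, 0.0, 0.0]
ft_force: [0.3, 0.3, 1.5]
finger_gap: 0.0159
```

```bash
python3 -c "
from workcell import env
from h import *
plan(env,(.566,.0748,.065),-15.8)"
```

```text
t 19.1 tcp [0.5658 0.0751 0.0651] jaw -13.26 tiltdeg 0.047 gap 0.0159 F [0.3  0.26 1.49] M [-0.024 -0.085  0.332] q6 0.361
 tool shift mm [-0.27  0.25  0.05] spin 2.54
```

Emit:
move_arm([
  [0, 0, 0],
  [0, 0, 0],
], spin=[1, 1], gripper=[0, 0])

```text
time: 19.3
tcp_pos: [0.5658, 0.0751, 0.065]
tcp_rot: [0.795, 0.606, 0.0, 0.0]
ft_force: [1.5, -0.2, 1.9]
finger_gap: 0.0158
```

```bash
python3 -c "
from workcell import env
from h import *
plan(env,(.566,.0748,.065),-15.8)"
```

```text
t 19.3 tcp [0.5658 0.0751 0.065 ] jaw -15.34 tiltdeg 0.044 gap 0.0158 F [ 1.48 -0.19  1.92] M [-0.024 -0.209  0.321] q6 0.397
 tool shift mm [-0.27  0.25  0.05] spin 0.46
```

Emit:
move_arm([
  [0, 0, 0],
  [0, 0, 0],
], spin=[1, 1], gripper=[0, 0])

```text
time: 19.5
tcp_pos: [0.5658, 0.0751, 0.065]
tcp_rot: [0.806, 0.592, 0.0, 0.0]
ft_force: [2.3, -0.8, 2.0]
finger_gap: 0.0157
```

```bash
python3 -c "
from workcell import env
from h import *
plan(env,(.566,.0748,.065),-15.8)"
```

```text
t 19.5 tcp [0.5658 0.0751 0.065 ] jaw -17.38 tiltdeg 0.041 gap 0.0157 F [ 2.26 -0.79  1.95] M [-0.098 -0.261  0.319] q6 0.433
 tool shift mm [-0.24  0.29  0.05] spin -1.58
```

Emit:
move_arm([
  [0, 0, 0],
], spin=[1], gripper=[0])

```text
time: 19.6
tcp_pos: [0.5658, 0.0751, 0.0651]
tcp_rot: [0.811, 0.585, 0.0, 0.0]
ft_force: [2.5, 0.2, 2.7]
finger_gap: 0.016
```

```bash
python3 -c "
from workcell import env
from h import *
plan(env,(.566,.0748,.065),-15.8)
wcap(env,'w8')"
```

```text
t 19.6 tcp [0.5658 0.0751 0.0651] jaw -18.38 tiltdeg 0.039 gap 0.016 F [2.52 0.24 2.66] M [-0.08  -0.367  0.372] q6 0.45
 tool shift mm [-0.23  0.32  0.05] spin -2.58
```

View pics/w8.png

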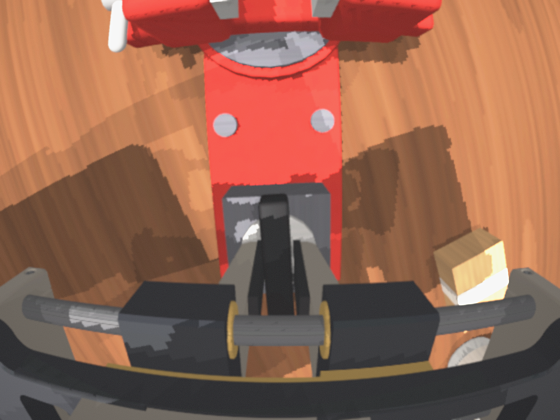

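Emit:
move_arm([
  [0, 0, 0],
  [0, 0, 0],
], spin=[1, 0], gripper=[0, 0])

```text
time: 19.85
tcp_pos: [0.5657, 0.0752, 0.065]
tcp_rot: [0.816, 0.578, 0.0, 0.0]
ft_force: [2.5, -1.2, 3.3]
finger_gap: 0.0161
```

```bash
python3 -c "
from workcell import env
from h import *
plan(env,(.566,.0748,.065),-15.8)"
```

```text
t 19.85 tcp [0.5657 0.0752 0.065 ] jaw -19.35 tiltdeg 0.036 gap 0.0161 F [ 2.51 -1.16  3.26] M [-0.121 -0.442  0.292] q6 0.467
 tool shift mm [-0.25  0.37  0.03] spin -3.55
```

Emit:
move_arm([
  [0, 0, 0],
  [0, 0, 0],
], spin=[1, 0], gripper=[0, 0])

```text
time: 20.05
tcp_pos: [0.5657, 0.0751, 0.065]
tcp_rot: [0.821, 0.571, 0.0, 0.0]
ft_force: [4.1, -0.6, 2.8]
finger_gap: 0.0158
```

```bash
python3 -c "
from workcell import env
from h import *
plan(env,(.566,.0748,.065),-15.8)"
```

```text
t 20.05 tcp [0.5657 0.0751 0.065 ] jaw -20.36 tiltdeg 0.031 gap 0.0158 F [ 4.1  -0.58  2.81] M [-0.155 -0.472  0.253] q6 0.485
 tool shift mm [-0.21  0.4   0.02] spin -4.56
```

Emit:
move_arm([
  [0, 0.0005, 0],
  [0, 0, 0],
], spin=[1, 0], gripper=[0, 0])

```text
time: 20.25
tcp_pos: [0.5658, 0.0751, 0.065]
tcp_rot: [0.826, 0.564, -0.0, -0.0]
ft_force: [1.3, -0.8, 5.2]
finger_gap: 0.0156
```

```bash
python3 -c "
from workcell import env
from h import *
plan(env,(.566,.0748,.065),-15.8)
c=wcap(env,'w9'); cv2.imwrite('pics/w9c.png',cv2.resize(c['img'][170:320,180:380],None,fx=4,fy=4,interpolation=cv2.INTER_CUBIC))"
```

```text
t 20.25 tcp [0.5658 0.0751 0.065 ] jaw -21.39 tiltdeg 0.017 gap 0.0156 F [ 1.34 -0.78  5.2 ] M [ 0.045 -0.195  0.296] q6 0.502
 tool shift mm [-0.23  0.27  0.01] spin -5.59
```

View pics/w9c.png

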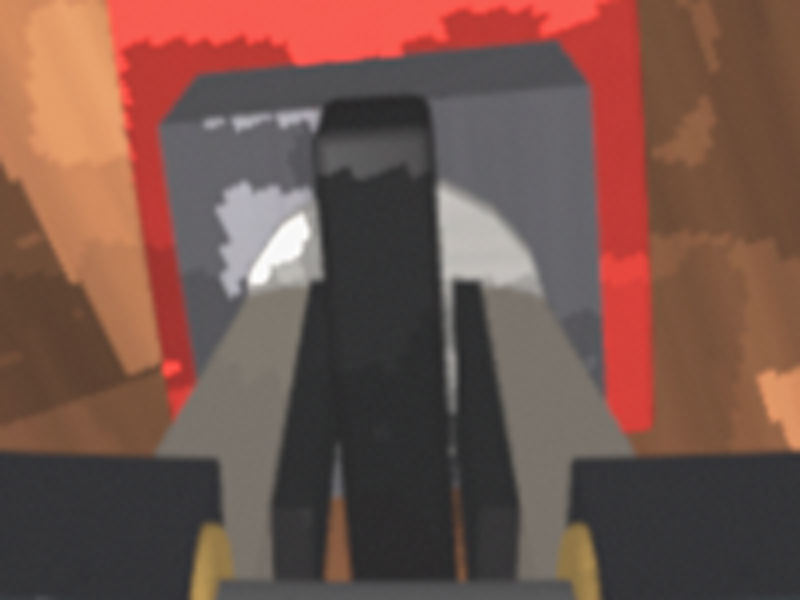

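```bash
python3 - <<'E'
import pickle
from h import *
c=pickle.load(open("w9.pkl","rb"))
f=lambda p:[((a+.5)/4-.5+180,(b+.5)/4-.5+170) for a,b in p]
ang=lambda d:np.degrees(np.arctan2(d[1],d[0])).round(1)
for z in(.094,): 
  for e in ([(350,540),(322,150)],[(450,540),(434,150)],[(400,540),(378,150)]):
    P=wonplane(c,f(e),z); print("bar",ang(P[1]-P[0]),P.round(4).tolist())
P=wonplane(c,f([(163,125),(590,85)]),.05); print("housing edge",ang(P[1]-P[0]),np.linalg.norm(P[1]-P[0]))
P=wonplane(c,f([(605,395),(590,85)]),.05); print("housing right edge",ang(P[1]-P[0]))
P=wonplane(c,f([(195,360),(163,125)]),.05); print("housing left edge",ang(P[1]-P[0]))
E
```

```text
bar 71.5 [[0.5552, 0.064, 0.094], [0.5713, 0.1121, 0.094]]
bar 71.5 [[0.567, 0.0594, 0.094], [0.583, 0.1075, 0.094]]
bar 71.5 [[0.5611, 0.0617, 0.094], [0.5772, 0.1098, 0.094]]
housing edge -15.9 0.06314639737271963
housing right edge 74.0
housing left edge 73.3
```

Emit:
move_arm([
  [0, 0, -0.0002],
  [0, 0, 0],
], spin=[0.7, 0], gripper=[0, 0])

```text
time: 20.5
tcp_pos: [0.5658, 0.0751, 0.0651]
tcp_rot: [0.829, 0.559, -0.0, -0.0]
ft_force: [1.8, 1.4, 3.7]
finger_gap: 0.0156
```

```bash
python3 -c "
from workcell import env
from h import *
plan(env,(.566,.0748,.065),-15.8)"
```

```text
t 20.5 tcp [0.5658 0.0751 0.0651] jaw -22.08 tiltdeg 0.014 gap 0.0156 F [1.76 1.38 3.72] M [ 0.086 -0.341  0.27 ] q6 0.514
 tool shift mm [-0.16  0.3   0.06] spin -6.28
```

Emit:
move_arm([
  [0, 0, 0],
  [0, 0, 0],
], spin=[0.7, 0], gripper=[0, 0])

```text
time: 20.7
tcp_pos: [0.5658, 0.0751, 0.065]
tcp_rot: [0.833, 0.554, -0.0, -0.0]
ft_force: [1.4, 1.6, 3.3]
finger_gap: 0.0159
```

```bash
python3 -c "
from workcell import env
from h import *
plan(env,(.566,.0748,.065),-15.8)"
```

```text
t 20.7 tcp [0.5658 0.0751 0.065 ] jaw -22.76 tiltdeg 0.014 gap 0.0159 F [1.44 1.57 3.32] M [ 0.151 -0.266  0.213] q6 0.526
 tool shift mm [-0.17  0.29  0.04] spin -6.96
```

Emit:
move_arm([
  [0, 0, 0],
], spin=[1], gripper=[0])

```text
time: 20.8
tcp_pos: [0.5658, 0.075, 0.065]
tcp_rot: [0.837, 0.546, -0.0, -0.0]
ft_force: [1.3, 1.1, 3.2]
finger_gap: 0.016
```

```bash
python3 -c "
from workcell import env
from h import *
plan(env,(.566,.0748,.065),-15.8)"
```

```text
t 20.8 tcp [0.5658 0.075  0.065 ] jaw -23.75 tiltdeg 0.014 gap 0.016 F [1.27 1.07 3.18] M [ 0.153 -0.28   0.392] q6 0.544
 tool shift mm [-0.13  0.3   0.04] spin -7.95
```

Emit:
move_arm([
  [0, 0, 0],
], spin=[1], gripper=[0])

```text
time: 20.9
tcp_pos: [0.5658, 0.075, 0.065]
tcp_rot: [0.842, 0.539, -0.0, -0.0]
ft_force: [1.7, 1.0, 2.7]
finger_gap: 0.0161
```

```bash
python3 -c "
from workcell import env
from h import *
plan(env,(.566,.0748,.065),-15.8)
c=wcap(env,'w10'); cv2.imwrite('pics/w10c.png',cv2.resize(c['img'][170:320,180:380],None,fx=4,fy=4,interpolation=cv2.INTER_CUBIC))"
```

```text
t 20.9 tcp [0.5658 0.075  0.065 ] jaw -24.8 tiltdeg 0.011 gap 0.0161 F [1.69 1.02 2.73] M [ 0.145 -0.258  0.323] q6 0.562
 tool shift mm [-0.15  0.28  0.03] spin -9.0
```

View pics/w10c.png

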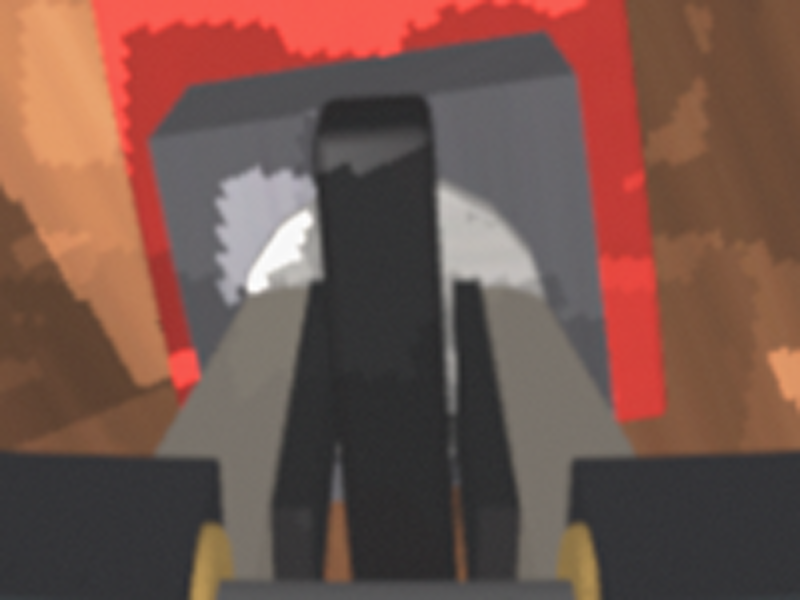

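Emit:
move_arm([
  [0, 0, 0],
], spin=[0.6], gripper=[0])

```text
time: 21.05
tcp_pos: [0.5658, 0.075, 0.065]
tcp_rot: [0.845, 0.535, -0.0, -0.0]
ft_force: [1.9, 1.7, 2.2]
finger_gap: 0.0157
```

```bash
python3 -c "
from workcell import env
from h import *
plan(env,(.566,.0748,.065),-15.8)"
```

```text
t 21.05 tcp [0.5658 0.075  0.065 ] jaw -25.35 tiltdeg 0.011 gap 0.0157 F [1.94 1.69 2.24] M [ 0.205 -0.246  0.378] q6 0.571
 tool shift mm [-0.12  0.28  0.04] spin -9.55
```

Emit:
move_arm([
  [0, 0, 0],
], spin=[0.6], gripper=[0])

```text
time: 21.15
tcp_pos: [0.5658, 0.075, 0.065]
tcp_rot: [0.848, 0.53, -0.0, -0.0]
ft_force: [1.4, 1.3, 3.1]
finger_gap: 0.0162
```

```bash
python3 -c "
from workcell import env
from h import *
plan(env,(.566,.0748,.065),-15.8)
import pickle
for n,(a,b) in dict(w6=0,w7=0,w8=0,w9=0,w10=0).items() if 0 else []: pass
c=wcap(env,'w11')
# bar tilt in image: dark bar row-wise centre via edges
for nm in('w3','w6','w7','w8','w9','w10','w11'):
    g=pickle.load(open(nm+'.pkl','rb'))['img'][204:238,255:305].max(2).astype(float)
    gr=np.abs(np.diff(cv2.GaussianBlur(g,(3,3),0),axis=1)); L=gr[:,2:22].argmax(1)+2; Rr=gr[:,28:46].argmax(1)+28; r=np.arange(34)
    fl=lambda v:np.polyfit(r[np.abs(v-np.median(v))<4],v[np.abs(v-np.median(v))<4],1)[0]
    print(nm,'L slope',round(fl(L),3),'R slope',round(fl(Rr),3), np.median(L)+255,np.median(Rr)+255)
"
```

```text
t 21.15 tcp [0.5658 0.075  0.065 ] jaw -25.96 tiltdeg 0.009 gap 0.0162 F [1.44 1.26 3.14] M [ 0.199 -0.279  0.44 ] q6 0.582
 tool shift mm [-0.1   0.25  0.04] spin -10.16
w3 L slope 0.044 R slope -0.002 263.0 292.0
w6 L slope 0.087 R slope -0.054 258.0 289.0
w7 L slope 0.09 R slope 0.04 259.0 289.0
w8 L slope 0.047 R slope 0.041 259.0 288.0
w9 L slope 0.052 R slope 0.042 259.0 288.0
w10 L slope 0.093 R slope 0.042 258.0 288.0
w11 L slope 0.03 R slope 0.062 258.0 288.0
```

Emit:
move_arm([
  [0, 0, 0],
], spin=[0], gripper=[0])

```text
time: 21.3
tcp_pos: [0.5658, 0.075, 0.065]
tcp_rot: [0.848, 0.531, -0.0, -0.0]
ft_force: [1.1, 1.8, 2.1]
finger_gap: 0.0158
```

```bash
python3 -c "
from workcell import env
from h import *
plan(env,(.566,.0748,.065),-15.8)"
```

```text
t 21.3 tcp [0.5658 0.075  0.065 ] jaw -25.92 tiltdeg 0.01 gap 0.0158 F [1.15 1.75 2.07] M [ 0.257 -0.21   0.371] q6 0.581
 tool shift mm [-0.13  0.27  0.02] spin -10.12
```

Emit:
move_arm([
  [0, 0, 0],
], spin=[0.4], gripper=[0])

```text
time: 21.4
tcp_pos: [0.5658, 0.075, 0.0651]
tcp_rot: [0.849, 0.528, -0.0, -0.0]
ft_force: [1.3, 1.2, 2.7]
finger_gap: 0.0162
```

```bash
python3 -c "
from workcell import env
from h import *
plan(env,(.566,.0748,.065),-15.8)"
```

```text
t 21.4 tcp [0.5658 0.075  0.0651] jaw -26.31 tiltdeg 0.005 gap 0.0162 F [1.3  1.19 2.66] M [ 0.234 -0.242  0.442] q6 0.588
 tool shift mm [-0.11  0.23  0.07] spin -10.51
```

The turning moment now stays above 0.37 Nm in a hold, compared with 0.2–0.3 before, so the cam is at its stop. I'll back off inside the slot play to unload it, then check alignment.

Emit:
move_arm([
  [0, 0, 0],
  [0, 0, 0],
], spin=[-2, 0], gripper=[0, 0])

```text
time: 21.6
tcp_pos: [0.5658, 0.075, 0.065]
tcp_rot: [0.84, 0.542, -0.0, -0.0]
ft_force: [1.2, 2.2, 2.7]
finger_gap: 0.0159
```

```bash
python3 -c "
from workcell import env
from h import *
plan(env,(.566,.0748,.065),-15.8)"
```

```text
t 21.6 tcp [0.5658 0.075  0.065 ] jaw -24.31 tiltdeg 0.015 gap 0.0159 F [1.2  2.17 2.72] M [ 0.279 -0.121  0.278] q6 0.553
 tool shift mm [-0.1   0.29  0.04] spin -8.51
```

Emit:
move_arm([
  [0, 0, 0],
  [0, 0, 0],
  [0, 0, 0],
], spin=[-1, -1, 0], gripper=[0, 0, 0])

```text
time: 21.9
tcp_pos: [0.5657, 0.075, 0.065]
tcp_rot: [0.83, 0.557, -0.0, -0.0]
ft_force: [0.1, 2.4, 2.8]
finger_gap: 0.0161
```

```bash
python3 -c "
from workcell import env
from h import *
plan(env,(.566,.0748,.065),-15.8)
c=wcap(env,'w12'); cv2.imwrite('pics/w12c.png',cv2.resize(c['img'][170:320,180:380],None,fx=4,fy=4,interpolation=cv2.INTER_CUBIC))"
```

```text
t 21.9 tcp [0.5657 0.075  0.065 ] jaw -22.29 tiltdeg 0.02 gap 0.0161 F [0.1  2.37 2.81] M [ 0.431 -0.023  0.122] q6 0.518
 tool shift mm [-0.11  0.35  0.05] spin -6.49
```

View pics/w12c.png

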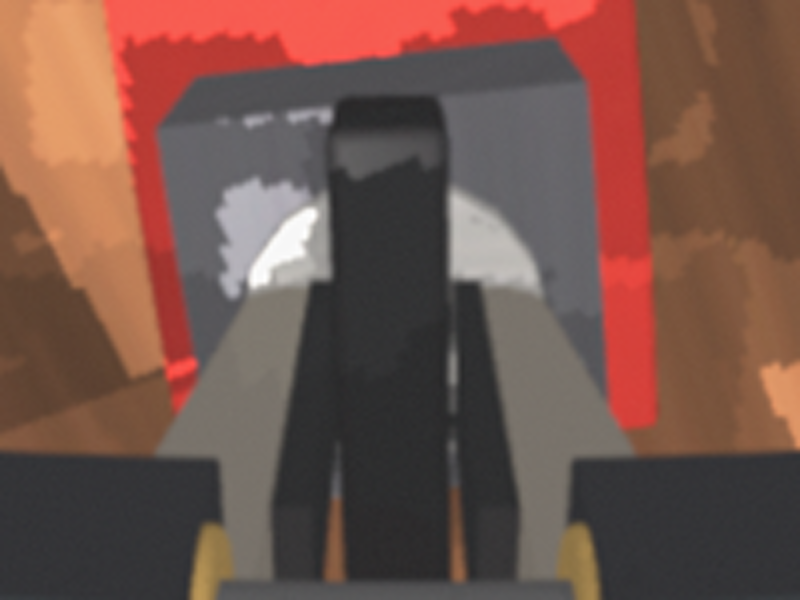

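Emit:
move_arm([
  [0, 0, 0],
  [0, 0, 0],
  [0, 0, 0],
  [0, 0, 0],
], spin=[-1.4, -1, -1, 0], gripper=[0, 0, 0, 0])

```text
time: 22.35
tcp_pos: [0.5655, 0.0751, 0.065]
tcp_rot: [0.813, 0.582, -0.0, -0.0]
ft_force: [-0.6, 5.2, 4.1]
finger_gap: 0.0154
```

```bash
python3 -c "
from workcell import env
from h import *
plan(env,(.566,.0748,.065),-15.8)"
```

```text
t 22.35 tcp [0.5655 0.0751 0.065 ] jaw -18.87 tiltdeg 0.046 gap 0.0154 F [-0.62  5.17  4.13] M [ 0.629  0.372 -0.021] q6 0.458
 tool shift mm [-0.1   0.59  0.  ] spin -3.07
```

Emit:
move_arm([
  [0, 0, 0],
  [0, 0, 0],
  [0, 0, 0],
], spin=[-1, -1, 0], gripper=[0, 0, 0])

```text
time: 22.65
tcp_pos: [0.5655, 0.0751, 0.065]
tcp_rot: [0.803, 0.596, -0.0, -0.0]
ft_force: [-3.5, 5.6, 4.7]
finger_gap: 0.0159
```

```bash
python3 -c "
from workcell import env
from h import *
plan(env,(.566,.0748,.065),-15.8)"
```

```text
t 22.65 tcp [0.5655 0.0751 0.065 ] jaw -16.84 tiltdeg 0.047 gap 0.0159 F [-3.46  5.61  4.72] M [ 0.706  0.562 -0.028] q6 0.423
 tool shift mm [-0.13  0.58  0.03] spin -1.04
```

Emit:
move_arm([
  [0.0004, -0.0005, -0.0002],
  [0, 0, 0],
], spin=[-0.7, 0], gripper=[0, 0])

```text
time: 22.85
tcp_pos: [0.5653, 0.0752, 0.065]
tcp_rot: [0.799, 0.601, -0.0, 0.0]
ft_force: [-1.3, 1.2, 1.1]
finger_gap: 0.0158
```

```bash
python3 -c "
from workcell import env
from h import *
plan(env,(.566,.0748,.065),-15.8)
c=wcap(env,'w13'); cv2.imwrite('pics/w13c.png',cv2.resize(c['img'][170:320,180:380],None,fx=4,fy=4,interpolation=cv2.INTER_CUBIC))"
```

```text
t 22.85 tcp [0.5653 0.0752 0.065 ] jaw -16.14 tiltdeg 0.036 gap 0.0158 F [-1.26  1.18  1.07] M [ 0.234  0.233 -0.033] q6 0.412
 tool shift mm [-0.23  0.78  0.03] spin -0.34
```

View pics/w13c.png

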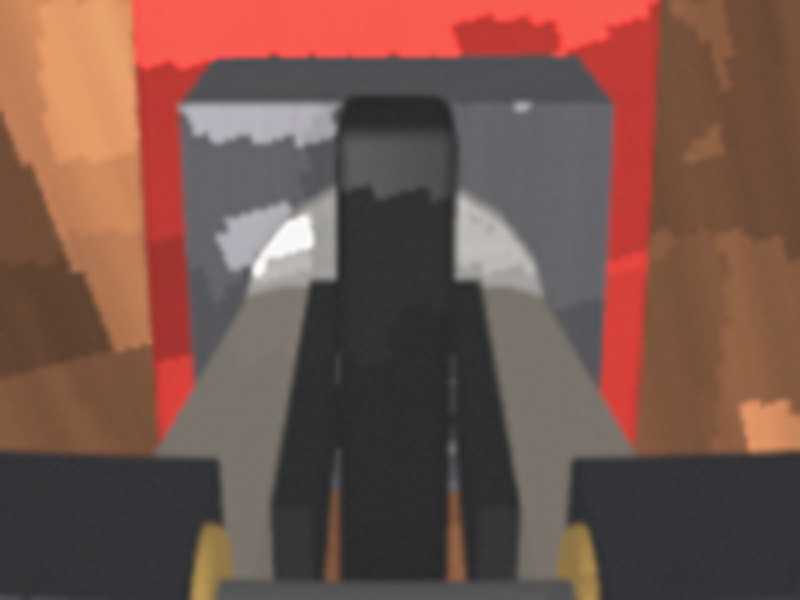

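Handle and housing edges are parallel in view, with no load. Releasing now.

Emit:
move_arm([
  [0, 0, 0],
  [0, 0, 0],
  [0, 0, 0],
  [0, 0, 0],
  [0, 0, 0],
  [0, 0, 0],
  [0, 0, 0],
  [0, 0, 0],
], spin=[0, 0, 0, 0, 0, 0, 0, 0], gripper=[0.5, 0.5, 0.5, 0.5, 0.5, 0.5, 0.5, 0.5])

```text
time: 23.7
tcp_pos: [0.5655, 0.0755, 0.0653]
tcp_rot: [0.8, 0.6, 0.0, 0.0]
ft_force: [-0.7, -0.5, -0.0]
finger_gap: 0.0456
```

Emit:
move_arm([
  [0, 0, -0.01],
  [0, 0, -0.015],
  [0, 0, -0.02],
  [0, 0, -0.03],
  [0, 0, -0.03],
  [0, 0, -0.03],
  [0, 0, -0.02],
  [-0.02, 0, 0],
  [-0.02, 0, 0],
  [-0.01, 0, 0],
  [0, 0, 0],
], spin=[0, 0, 0, 0, 0, 0, 0, 0, 0, 0, 0], gripper=[0.5, 0.5, 0.5, 0.5, 0.5, 0.5, 0.5, 0.5, 0.5, 0.5, 0.5])

```text
time: 24.8
tcp_pos: [0.5514, 0.0267, 0.2212]
tcp_rot: [0.8, 0.6, 0.0, 0.0]
ft_force: [-0.3, 0.6, -0.9]
finger_gap: 0.0459
```

```bash
python3 -c "
from workcell import env
from h import *
plan(env,(.566,.0748,.065),-15.8)
c=wcap(env,'w14'); s=env.capture('side'); cv2.imwrite('pics/w14c.png',np.hstack([cv2.resize(c['img'][80:230,200:360],(400,375),interpolation=cv2.INTER_CUBIC),cv2.resize(s['img'][110:210,185:285],(400,375),interpolation=cv2.INTER_CUBIC)]));cv2.imwrite('pics/s14.png',s['img'])"
```

```text
t 24.8 tcp [0.5514 0.0267 0.2212] jaw -16.29 tiltdeg 0.051 gap 0.0459 F [-0.27  0.58 -0.92] M [-0.053  0.109  0.003] q6 0.33
 tool shift mm [ 50.25   0.34 156.26] spin -0.49
```

View pics/w14c.png

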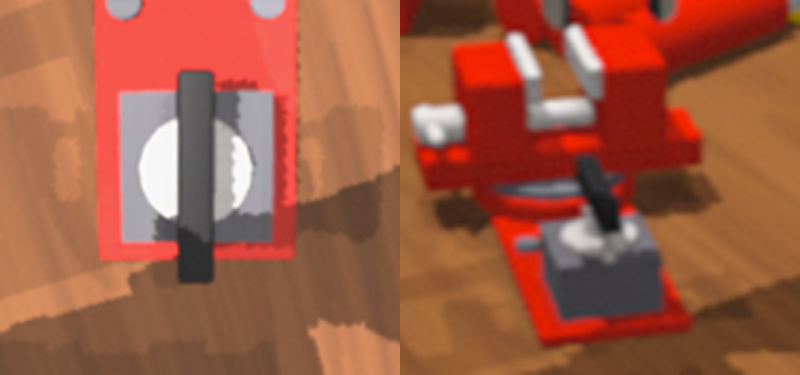

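View pics/w14.png

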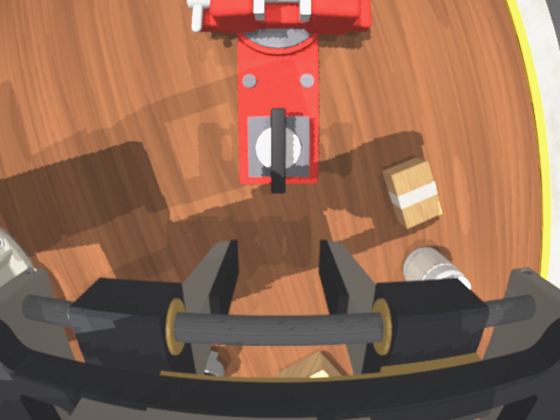

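```bash
python3 - <<'E'
from workcell import env
import pickle
from h import *
c=pickle.load(open("w14.pkl","rb")); s=env.capture("side"); t=env.capture("top"); t0,s0=pickle.load(open("c.pkl","rb"))
for z in(.081,.084,.087,.095):
    print(z); fitbar(c,260,300,95,205,z,75,init=[.566,.075,1.29])
    fitbar(s,220,260,145,180,z,60,init=[.566,.075,1.29])
d=np.abs(t["img"].astype(int)-t0["img"]).max(2); print("diff can/jar/carton region",[(d[a:b,e:f]>60).sum() for a,b,e,f in((100,148,200,245),(100,148,250,295),(100,148,300,340))])
d=np.abs(s["img"].astype(int)-s0["img"]).max(2); print("side",(d[165:245,285:380]>60).sum())
E
```

```text
0.081
bar [0.5639 0.0719] 73.69 1-IoU 0.765
bar [0.5695 0.0823] 70.25 1-IoU 0.325
0.084
bar [0.5633 0.07  ] 73.56 1-IoU 0.768
bar [0.5663 0.0744] 69.24 1-IoU 0.323
0.087
bar [0.564  0.0722] 73.88 1-IoU 0.772
bar [0.5649 0.0719] 69.39 1-IoU 0.328
0.095
bar [0.5501 0.0172] 76.87 1-IoU 0.502
bar [0.5575 0.057 ] 69.32 1-IoU 0.343
diff can/jar/carton region [np.int64(1006), np.int64(18), np.int64(0)]
side 426
```

```bash
python3 - <<'E'
from workcell import env
import cv2,numpy as np
t=env.capture("top");s=env.capture("side")
cv2.imwrite("pics/t15.png",np.hstack([t["img"][80:260,120:420],s["img"][100:280,170:470]]))
E
```

```text
(no output)
```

View pics/t15.png

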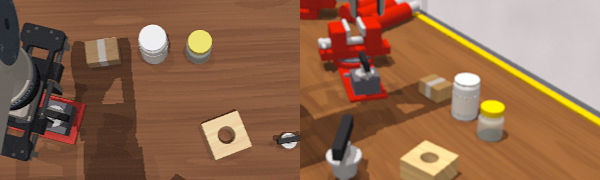

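The carton, can and jar are unmoved; the change in the carton's region is only the arm's shadow. The stand is empty, and the key sits home in the lock. Handing in.

```bash
python3 -c "
from workcell import env
print(env.hand_in())"
```

```text
the job is handed in; nothing more can be done
None
```

I put the middle-sized key from the wooden stand fully home in the lock socket and turned it clockwise to the stop. It was let go in line with the white marks and handed in at about 25 s of the 70 s allowed.

- **Finding the slot:** I turned the key clockwise under a push of about 7 to 8 N. After about 5° the push fell away and the key sank another 10 mm, to the height expected with the flange on the housing.
- **Turning to the stop:** The cam turned at about 0.3–0.35 N m. I took it as at its stop when the moment rose to 0.37–0.44 N m and stayed up while I held still. I then turned the handle back inside the slot's play, with almost no moment, so the cam should not have moved.
- **After letting go:** The wrist picture shows the handle parallel to the housing edges, at about 73.7° against about 74° for the marks. The side picture shows the flange on the housing. The can, the jar and the carton look unmoved.

Three checks were weaker or disagreed:
- **Handle angle:** The automatic handle fits matched the pictures poorly. The side view gave about 69°, the wrist view about 73.7°, so I relied on the enlarged wrist picture.
- **Stop angle:** The handle reached the stop 1–3° further round than I had worked out, which is within the measuring error. I felt the stop but did not see the cam there.
- **Carton:** The before-and-after comparison showed a change in the carton's area. In the picture this is only the arm's shadow.

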